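Crank the tube carrier fast on a clamping platform

TASK

The tube carrier stands loose in the clamping platform. Gently fit the loose crank onto the platform's upright square spindle, right down on its collar, then take its upright grip and wind clockwise until the sliding jaw holds the carrier firmly against the fixed jaw; stop as soon as you feel it tighten and do not force it. Leave the crank seated on the spindle and let go.

Things in the scene. Friction and masses are not known exactly. Their poses are not given: they have to be found in the camera images.
- crank: loose bare steel crank, 0.32 kg, right way up. Origin: centre of the mouth of its socket (underside of the hub), z up, x along the arm. Hub: block 32 x 32 mm, 36 mm high, faces square to x and y, can be pinched on its two y faces. Socket 19.6 mm square, 23 mm deep, sides parallel to the hub's faces. Arm 16 mm wide, z 28 to 36 mm, to the upright grip at x = 55 mm
- crank_grip (a point): middle of the crank's upright grey plastic grip: a cylinder 18 mm in diameter, from 37 to 77 mm above the crank's origin, axis 55 mm out from the socket's axis; this point is 57 mm above the crank's origin. The grip spins freely on its pin, so it can be held while the crank goes round
- clamp: clamping platform, fixed to the worktop, 180 mm (x) by 250 mm (y), origin at the centre of its underside. Its floor is 30 mm high; fixed jaw at the -y end (face at y = -108 mm, top 85 mm high); gear housing with the spindle at the +y end (76 x 74 mm, top 64 mm high)
- drive_end (a point): centre of the tip of the upright square spindle, 86 mm above the worktop; axes are the platform's, not the square's. Square 18 mm wide, its top 5 mm tapering to 12 mm square. Fully down, the crank's hub rests on a collar, crank origin 20 mm below this point. The square's angle is not reported and differs each time (repeats every 90 degrees): see or feel it. Crank play on it 5 degrees each way
- jaw: jaw plate 140 (x) x 6 (y) mm, 31 to 78 mm above the worktop, sprung on a carriage; its face is 7 mm to -y of its origin, axes the platform's. Only the spindle moves it: 24 mm toward the fixed jaw (-y) per turn clockwise from above, 2.2 to 3.1 turns to do. Friction 0.28 N m (5 N at the grip), stays put; once tight, clamping grows about 110 N per rad and the grip force 0.07 N per N of it
- carrier: empty perforated steel tube carrier, 57 (x) x 165 (y) x 80 mm, 0.5 kg, origin at the centre of its underside. It stands loose on the platform's floor, its 57 mm width between the jaws (turned 90 degrees to the platform), up to 15 mm off the fixed jaw
Things that resemble listed ones, but are neither listed nor needed, are in the scene too. Several things have the shape of the crank; the one meant has the colours described above.

How it is judged:
On the way, in this order (a step that is already met when the one before it is completed fails the run):
1. the crank sits right down on the square spindle (z of crank in the frame of drive_end below -0.0175 m and horizontal distance between crank and drive_end below 0.004 m), for 0.2 s.
2. the sliding jaw presses the carrier with at least 18 N while the crank is on the spindle (contact force between jaw and carrier above 18 N and horizontal distance between crank and drive_end below 0.004 m and z of crank in the frame of drive_end below -0.0155 m), for 0.2 s.
At the end, for the whole second after the job is handed in: the carrier stands upright (within 3.5 degrees) between the jaws with the sliding jaw pressing it with at least 18 N; the crank is at rest on the square spindle, within 3.5 mm of right down and 4 mm of the axis (contact force between jaw and carrier above 18 N and z of crank in the frame of drive_end below -0.0165 m and horizontal distance between crank and drive_end below 0.004 m and angle between carrier's own z axis and vertical below 0.06 rad and linear speed of crank below 0.02 m/s); the robot touches nothing.
It fails at once if the carrier is squeezed with more than 65 N (contact force between jaw and carrier above 65 N).
It fails at once if the crank is forced on the platform: contact forces between them of more than 130 N (contact force between crank and clamp above 130 N).
It also fails if it takes over 72 s, if anything falls off the work surface, if the arm or the gripper's body presses on something with over 40 N, if the wrist force passes 120 N, or if a joint passes its speed limit or range.

ROBOT

A 6-joint arm with a two-finger parallel gripper is mounted at the origin on a cart in front of the work surface, level with it; the furniture and walls round the work are solid. World frame = base frame: x ahead of the robot, y to its left, z up, the work surface at z = 0. Lengths are in m, angles in rad, forces in N, time in s.
With the tool pointing down it reaches from about 0.35 to 0.775 m from the base axis. Payload 7.3 kg.
Tool frame: the origin (TCP) lies midway between the tips of the shut fingers; the grasp point (between the pads) lies 19 mm behind it; z points along the fingers, y is the line along which they close (so a half turn about z gives the same grasp; the last joint's range is limited). The gripper opens to 92 mm and grips with 3 to 60 N. Pads are 19 mm wide; open, the fingers measure 130 mm over their backs; the gripper's body (75 mm by 190 mm) begins 47 mm behind the grasp point.
Start: joints at [-1.362, 0.342, 1.524, -0, 1.275, -0.146], TCP at [0.182, -0.492, 0.199] pointing down, gripper open.
Joint ranges: [-2.53, 2.53], [-0.77, 2.02], [0.04, 2.7], [-1, 4.14], [0.28, 2.66], [-3.11, 3.11]. Speed limits (rad/s): [2.57, 2.57, 3.14, 3.14, 3.14, 3.14].

INTERFACE

Orientations are given as [roll, pitch, yaw] about the fixed x, y, z axes, in that order (R = Rz(yaw) Ry(pitch) Rx(roll)).
In Python, from cell import monitor, vision, workorder gives the robot as it stands.
- The arm moves only by the tool move_arm, never from a script. Its argument "rows" is a list of rows, each a list of 5 numbers: the shift along the world's x, y, z in mm, then the turn about the world's z in rad, then the closure, from -1 (fully open) to 1 (shut). A call has 1 to 12 rows; each row shifts and turns the commanded pose from where the row before left it; what a row does not reach is not made up. A row lasts 1/10 s, in which the tool goes at most 50 mm and 8.59 degrees, less where a joint would pass 70% of its speed; a pose out of reach is approached as far as the arm can. A call is refused whole if a number of a shift passes 50 or a number of a turn 0.15, either way. A call with a gripper value outside its range is refused whole. The fingers move at their own pace and stop on an object; "newtons" is the grip in N (left out, the last holds). Time passes only in rows, so rows that do not move let the fingers close. It gives the time, the measured TCP pose, the force, the opening and the grip force at its end, in the units of the state.
- monitor.observe(): the state, without advancing time (a new reading comes with each control period).
- vision.read_camera(name): name is "scene" or "top" or "wrist"; returns the picture (420x560x3 uint8, red, green, blue); there is no depth.
- vision.get_calibration(name): a dict with "K" (3x3 intrinsics, pixels), "T" (4x4, takes a point from camera to world coordinates); the wrist camera has in their place "mount" (4x4, takes a point from camera to tool coordinates, whose origin is the TCP and whose axes are the flange's). Camera axes: x right, y up, looking along -z (the intrinsics and any distortion apply to the point x, -y, -z); pixel columns grow to the right and rows downward; lengths in m; the calibration is good to about 2 mm. A picture is of the moment at which its call begins: read the wrist's pose just before it. get_calibration takes no time and is no camera call.
- workorder.hand_in(): hands the job in; it is judged then, once.
The state is a dict: "time": time; "qpos": joint angles; "qvel": joint speeds; "joint_efforts": joint torques, N m; "tool_pos": TCP position; "tool_rot": TCP orientation; "contact_force": force on the tool from outside, world axes, zero at the start; "torque": the same for the moment, N m; "opening": finger opening in m; "grip_force": force on a finger pad.
Only numpy, scipy, OpenCV 4.12 (cv2) and the standard library are available. Lean on these libraries where they do the work, as an engineer would, in place of code of your own. Each camera call takes 0.05 s, during which the arm holds its last target. There are 200 camera calls.

## Working session

There is one attempt and no reset: what is moved stays moved. The work goes in short steps, Python scripts to look and compute and a tool call to move; the robot and the scene stay as the last step left them, time stands still between calls to the robot, and variables do not carry over. Pictures are saved under pics/ and viewed, at most 10 in all, crops included, and the job is handed in when it is done.

Besides the shell and the picture viewer there is one more tool, called after "Request:" as name(argument=value, ...), one argument or row to a line, values as JSON. move_arm: Moves the arm, as the interface text tells. Its arguments: {"type":"object","properties":{"rows":{"type":"array","items":{"type":"array","items":{"type":"number"}}},"newtons":{"type":"number"}},"required":["rows"]}

```bash
ls; mkdir -p pics
python3 - <<'E'
from cell import monitor, vision, workorder
import cv2, numpy as np
np.set_printoptions(precision=4,suppress=True)
s=monitor.observe()
print(s['time'],s['tool_pos'],s['tool_rot'],s['opening'])
for n in ['scene','top']:
    c=vision.get_calibration(n); print(n,c)
    cv2.imwrite(f'pics/{n}0.png',vision.read_camera(n)[:,:,::-1])
print(vision.get_calibration('wrist'))
a=cv2.imread('pics/scene0.png');b=cv2.imread('pics/top0.png')
E
```

```text
pics
0.0 [ 0.1823 -0.4919  0.1982] [-3.1401 -0.0002  0.3548] 0.09207937584966465
scene {'K': array([[449.4969,   0.    , 282.3807],
       [  0.    , 449.4969, 207.5072],
       [  0.    ,   0.    ,   1.    ]]), 'T': array([[-0.8719,  0.2476, -0.4225,  0.1316],
       [-0.4896, -0.46  ,  0.7407,  0.9577],
       [-0.011 ,  0.8527,  0.5223,  0.5614],
       [ 0.    ,  0.    ,  0.    ,  1.    ]])}
top {'K': array([[445.3912,   0.    , 279.8924],
       [  0.    , 445.3912, 205.3052],
       [  0.    ,   0.    ,   1.    ]]), 'T': array([[-0.0237,  0.9979, -0.0597,  0.475 ],
       [-0.9997, -0.0238, -0.0009,  0.2314],
       [-0.0023,  0.0597,  0.9982,  1.0997],
       [ 0.    ,  0.    ,  0.    ,  1.    ]])}
{'K': array([[349.8424,   0.    , 277.7884],
       [  0.    , 349.8424, 210.7584],
       [  0.    ,   0.    ,   1.    ]]), 'mount': array([[ 0.0005,  0.9624,  0.2715,  0.0717],
       [ 1.    , -0.0005,  0.0001,  0.0007],
       [ 0.0002,  0.2715, -0.9624, -0.1853],
       [ 0.    ,  0.    ,  0.    ,  1.    ]])}
```

View pics/top0.png

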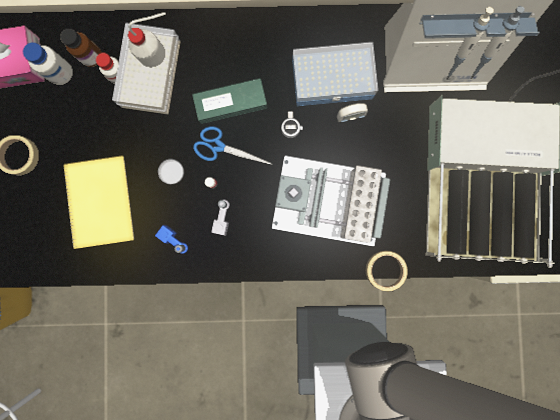

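View pics/scene0.png

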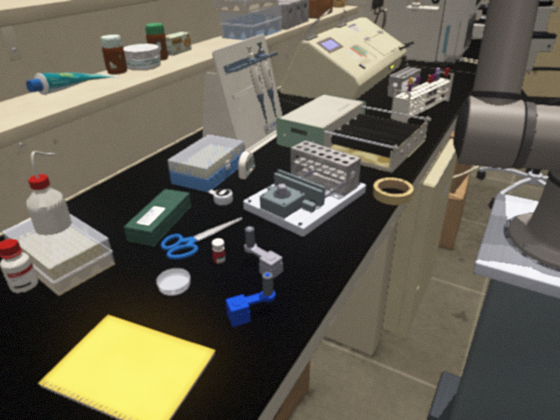

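Top view: crank-shaped things are the steel/grey crank (hub ~(219,230), grip ~(223,203)) and the blue one (172,240). Blue doesn't fit "bare steel, grey grip"; (291,125) is a ring-like item. The spindle is at about (293,193) with the carrier at (365,205). One crop confirms it.

```bash
cat > h.py <<'E'
import numpy as np, cv2
from cell import monitor, vision, workorder
from scipy.spatial.transform import Rotation as R
np.set_printoptions(precision=4,suppress=True)
def cam(name,st=None):
    c=vision.get_calibration(name)
    if name!='wrist': return c['K'],np.array(c['T'])
    T=np.eye(4);T[:3,:3]=R.from_euler('xyz',st['tool_rot']).as_matrix();T[:3,3]=st['tool_pos']
    return c['K'],T@c['mount']
def ray(K,T,uv,z):
    uv=np.atleast_2d(uv).astype(float)
    d=np.c_[(uv[:,0]-K[0,2])/K[0,0],-(uv[:,1]-K[1,2])/K[1,1],-np.ones(len(uv))]@T[:3,:3].T
    o=T[:3,3]; return o+d*((z-o[2])/d[:,2:3])
def proj(K,T,p):
    q=(np.atleast_2d(p)-T[:3,3])@T[:3,:3]
    return np.c_[K[0,0]*q[:,0]/-q[:,2]+K[0,2],K[1,1]*-q[:,1]/-q[:,2]+K[1,2]]
E
python3 - <<'E'
from h import *
K,T=cam('top')
for n,uv,z in [('hub',(219,230),.036),('grip',(223,203),.077),('spindle',(293,193),.086),('carrier',(365,205),.11)]: print(n,ray(K,T,uv,z))
im=cv2.imread('pics/top0.png')
a=cv2.resize(im[190:250,190:250],(400,400),interpolation=cv2.INTER_CUBIC)
b=cv2.resize(im[150:250,265:365],(400,400),interpolation=cv2.INTER_CUBIC)
cv2.imwrite('pics/crop1.png',np.hstack([a,b]))
E
```

```text
hub [[0.4831 0.379  0.036 ]]
grip [[0.5446 0.3631 0.077 ]]
spindle [[0.563  0.2017 0.086 ]]
carrier [[0.5303 0.0429 0.11  ]]
```

View pics/crop1.png

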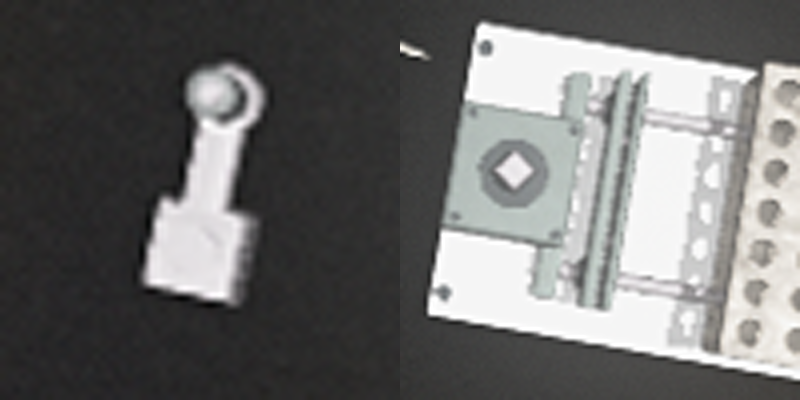

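Crop: left is the steel crank with the grey grip (confirmed, arm pointing up in the image); right is the spindle diamond at crop (514,170). Now I move the wrist camera over.

Request:
move_arm(
  rows=[
    [25,24,19,-0.05,-1],
    [25,24,19,-0.05,-1],
    [25,24,19,-0.05,-1],
    [25,24,19,-0.05,-1],
    [25,24,19,-0.05,-1],
    [25,24,19,-0.05,-1],
    [25,24,19,-0.05,-1],
    [25,24,19,-0.05,-1],
    [15,37,0,-0.05,-1],
    [15,37,0,-0.05,-1],
    [15,37,0,-0.05,-1],
    [15,37,0,-0.05,-1],
  ],
)

```text
time: 1.3
tool_pos: [0.4426, -0.1507, 0.3507]
tool_rot: [-3.142, 0.001, -0.247]
contact_force: [0.2, -0.8, 0.6]
opening: 0.0918
grip_force: 0.0
```

Request:
move_arm(
  rows=[
    [15,37,0,0,-1],
    [15,37,0,0,-1],
    [12,37,0,0,-1],
    [5,42,-5,0,-1],
    [0,45,-10,0,-1],
    [0,45,-10,0,-1],
    [-5,45,-15,0,-1],
    [-5,45,-15,0,-1],
    [-5,45,-20,0,-1],
    [-5,45,-20,0,-1],
    [-5,40,-20,0,-1],
    [-5,40,-20,0,-1],
  ],
)

```text
time: 2.5
tool_pos: [0.4586, 0.3524, 0.2147]
tool_rot: [3.141, 0.001, -0.245]
contact_force: [1.1, -0.7, -0.0]
opening: 0.0918
grip_force: 0.0
```

Request:
move_arm(
  rows=[
    [20,15,-30,0,-1],
    [10,0,-30,0,-1],
    [0,0,0,0,-1],
    [0,0,0,0,-1],
  ],
)

```text
time: 2.9
tool_pos: [0.489, 0.3653, 0.1558]
tool_rot: [3.14, 0.001, -0.246]
contact_force: [1.1, -0.1, 0.4]
opening: 0.0917
grip_force: 0.0
```

Run:
```python
from h import *
s=monitor.observe(); im=vision.read_camera('wrist')[:,:,::-1].copy()
cv2.imwrite('pics/w1.png',im)
import json; json.dump({k:list(map(float,s[k])) for k in('tool_pos','tool_rot')},open('pics/w1.json','w'))
K,T=cam('wrist',s); print(s['tool_pos'],s['tool_rot'])
print(proj(K,T,[[.483,.379,.036],[.5446,.3631,.077]]))
```

```text
[0.489  0.3653 0.1558] [ 3.1403  0.0014 -0.2457]
[[263.0698 205.667 ]
 [260.5766 136.9589]]
```

View pics/w1.png

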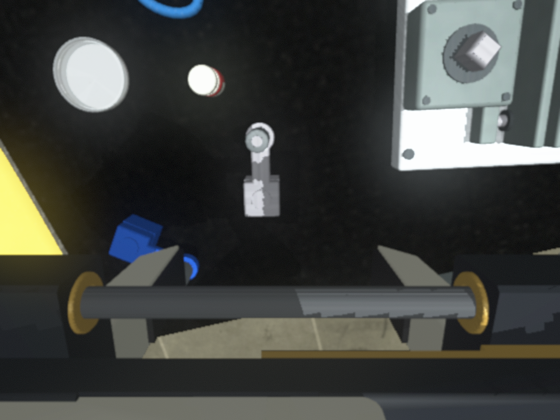

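Wrist view: hub top about (262,197), grip top (259,136), spindle tip (485,50). Measuring both now.

Run:
```python
from h import *
import json
s=json.load(open('pics/w1.json')); K,T=cam('wrist',s)
im=cv2.imread('pics/w1.png'); g=cv2.cvtColor(im,cv2.COLOR_BGR2GRAY)
m=np.zeros_like(g); m[115:230,235:290]=(g[115:230,235:290]>75)*255
n,l,st,_=cv2.connectedComponentsWithStats(m); m=(l==1+np.argmax(st[1:,4]))
for r in range(120,222,3):
    x=np.where(m[r])[0]
    if len(x): print(r,x.min(),x.max(),int(np.median(g[r,x])),end=' | ')
a=cv2.resize(im[115:225,215:305],None,fx=5,fy=5,interpolation=cv2.INTER_CUBIC)
b=cv2.resize(im[0:110,415:510],None,fx=3.5,fy=5,interpolation=cv2.INTER_CUBIC)
b=cv2.resize(im[10:95,430:510],(340,361),interpolation=cv2.INTER_CUBIC); b=cv2.copyMakeBorder(b,0,550-361,0,0,cv2.BORDER_CONSTANT)
cv2.imwrite('pics/crop2.png',np.hstack([a,b]))
```

```text
123 253 265 172 | 126 250 269 208 | 129 248 271 117 | 132 246 273 172 | 135 246 274 174 | 138 246 274 180 | 141 245 273 190 | 144 246 272 177 | 147 247 270 161 | 150 250 269 148 | 153 251 269 202 | 156 251 269 207 | 159 251 269 182 | 162 251 269 129 | 165 252 269 124 | 168 252 269 124 | 171 252 269 124 | 174 252 269 123 | 177 246 278 105 | 180 244 278 113 | 183 244 278 158 | 186 243 278 174 | 189 243 278 146 | 192 243 278 159 | 195 243 278 181 | 198 244 278 180 | 201 244 278 177 | 204 244 279 169 | 207 244 279 153 | 210 244 279 154 | 213 244 279 156 | 216 246 267 113 |
```

View pics/crop2.png

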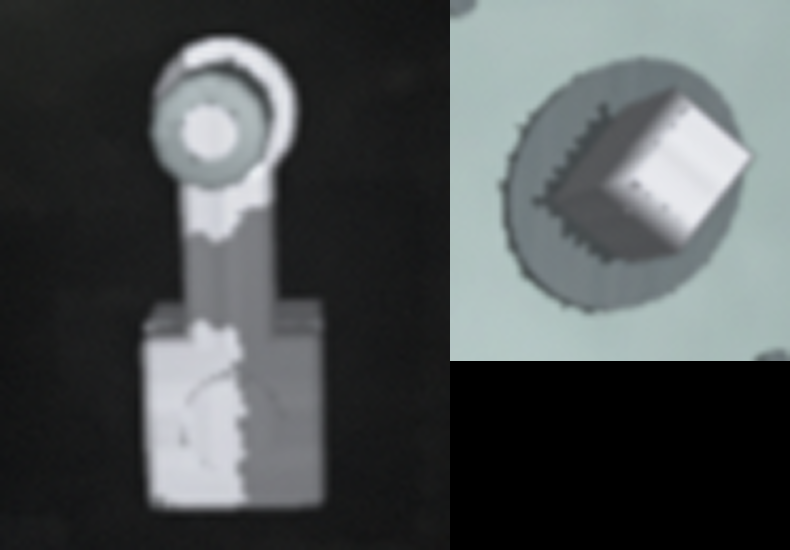

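Run:
```python
from h import *
import json
s=json.load(open('pics/w1.json')); K,T=cam('wrist',s)
c=np.array([[143,335],[323,335],[323,503.],[150,505]])/5+[215-.4,115-.4]
P=ray(K,T,c,.036)[:,:2]; g=ray(K,T,np.array([210,131])/5+[214.6,114.6],.077)[0,:2]
print(P, [np.linalg.norm(P[i]-P[i-1])*1e3 for i in range(4)]); h=P.mean(0)
print('hub',h,'grip',g,'dist',np.linalg.norm(g-h),'yaw',np.arctan2(*(g-h)[::-1]))
for a,b in[(3,0),(2,1)]: print(np.arctan2(*(P[b]-P[a])[::-1]))
for a,b in[(0,1),(3,2)]: print(np.arctan2(*(P[b]-P[a])[::-1])+np.pi/2)
sp=np.array([[680-450,88],[752-450,157],[683-450,250],[605-450,180]])/4.25+[430-.4,10-.4]
Q=ray(K,T,sp,.086)[:,:2];print(Q,Q.mean(0),[np.linalg.norm(Q[i]-Q[i-1])*1e3 for i in range(4)],[np.degrees(np.arctan2(*(Q[i]-Q[i-1])[::-1]))%90 for i in range(4)])
```

```text
[[0.5086 0.3905]
 [0.5009 0.3596]
 [0.4708 0.3671]
 [0.478  0.3977]] [np.float64(31.406559674252822), np.float64(31.86446636311811), np.float64(31.029735364005262), np.float64(31.47427329166389)]
hub [0.4896 0.3787] grip [0.5426 0.3667] dist 0.05439021404740981 yaw -0.2225384988697162
-0.2316213996517303
-0.24409905460263495
-0.245550342468839
-0.23367336778138315
[[0.5762 0.2016]
 [0.5635 0.1915]
 [0.5523 0.2032]
 [0.5657 0.2143]] [0.5644 0.2027] [np.float64(16.40235015103407), np.float64(16.257592449999322), np.float64(16.175378405210974), np.float64(17.39092106461801)] [np.float64(39.48865498571394), np.float64(38.661419251050205), np.float64(43.51228970196962), np.float64(39.59448424409322)]
```

Hub measures 31.5 mm square (should be 32) and grip distance 54.4 mm (55), so both agree. Now I grasp the hub on its y faces.

Request:
move_arm(
  rows=[
    [0.5,13.5,-20,0.01,-1],
    [0,0,-40,0,-1],
    [0,0,-40,0,-1],
    [0,0,-30,0,-1],
    [0,0,-12,0,-1],
    [0,0,-5,0,-1],
    [0,0,0,0,-1],
    [0,0,0,0,1],
    [0,0,0,0,1],
    [0,0,0,0,1],
    [0,0,0,0,1],
    [0,0,0,0,1],
  ],
  newtons=35,
)

```text
time: 4.15
tool_pos: [0.49, 0.3793, 0.0092]
tool_rot: [-3.141, -0.0, -0.235]
contact_force: [0.8, 0.6, 0.6]
opening: 0.0563
grip_force: 0.0
```

Request:
move_arm(
  rows=[
    [0,0,0,0,1],
    [0,0,0,0,1],
    [0,0,10,0,1],
    [0,0,30,0,1],
    [0,0,40,0,1],
    [0,0,40,0,1],
    [0,0,0,0,1],
    [0,0,0,0,1],
  ],
)

```text
time: 4.95
tool_pos: [0.4904, 0.3795, 0.1306]
tool_rot: [-3.14, -0.002, -0.235]
contact_force: [0.8, 0.3, -0.9]
opening: 0.0007
grip_force: 0.0
```

I lifted before the fingers had closed. Reopen, look again, and re-grasp.

Request:
move_arm(
  rows=[
    [0,-13,25,0,-1],
    [0,0,0,0,-1],
    [0,0,0,0,-1],
    [0,0,0,0,-1],
    [0,0,0,0,-1],
    [0,0,0,0,-1],
    [0,0,0,0,-1],
    [0,0,0,0,-1],
    [0,0,0,0,-1],
    [0,0,0,0,-1],
    [0,0,0,0,-1],
    [0,0,0,0,-1],
  ],
)

```text
time: 6.15
tool_pos: [0.4899, 0.3662, 0.154]
tool_rot: [3.141, 0.0, -0.235]
contact_force: [-0.8, -0.2, -0.4]
opening: 0.0899
grip_force: 0.0
```

Run:
```python
from h import *
s=monitor.observe(); im=vision.read_camera('wrist')[:,:,::-1].copy()
cv2.imwrite('pics/w2.png',im); K,T=cam('wrist',s); print(s['tool_pos'],s['tool_rot'],s['opening'])
g=cv2.cvtColor(im,cv2.COLOR_BGR2GRAY)
# predicted hub centre/corners in this view, and measured silhouette
y=-.238;c=np.array([np.cos(y),np.sin(y)]);n=np.array([-c[1],c[0]]);h=np.array([.4896,.3787])
pr=lambda a,b,z:np.r_[h+a*c+b*n,z]
pts=np.array([pr(.016,.016,.036),pr(.016,-.016,.036),pr(-.016,-.016,.036),pr(-.016,.016,.036),pr(.055,0,.077)])
print(proj(K,T,pts))
m=np.zeros_like(g); m[90:235,225:300]=(g[90:235,225:300]>75)*255
k,l,st,_=cv2.connectedComponentsWithStats(m); m=(l==1+np.argmax(st[1:,4]))
for r in range(100,232,4):
    x=np.where(m[r])[0]
    if len(x): print(r,x.min(),x.max(),end=' | ')
print('last row',np.where(m.any(1))[0][[0,-1]])
```

```text
[0.4899 0.3662 0.154 ] [ 3.1415  0.     -0.2352] 0.08991855351716502
[[244.3706 182.2347]
 [280.7224 182.3461]
 [280.5275 217.1477]
 [245.1729 217.0446]
 [259.7969 140.9519]]
124 255 267 | 128 251 272 | 132 248 275 | 136 248 276 | 140 247 276 | 144 248 275 | 148 249 272 | 152 253 271 | 156 253 271 | 160 253 270 | 164 253 270 | 168 253 270 | 172 253 270 | 176 253 271 | 180 246 279 | 184 245 279 | 188 244 279 | 192 245 280 | 196 245 280 | 200 245 280 | 204 245 280 | 208 245 280 | 212 245 280 | 216 246 279 | last row [123 217]
```

The crank hasn't moved: the outline matches the prediction within 1 px. Descend and let the fingers close fully this time.

Request:
move_arm(
  rows=[
    [0,12.5,-20,0,-1],
    [0,0,-40,0,-1],
    [0,0,-40,0,-1],
    [0,0,-30,0,-1],
    [0,0,-12,0,-1],
    [0,0,-3,0,0],
    [0,0,0,0,1],
    [0,0,0,0,1],
    [0,0,0,0,1],
    [0,0,0,0,1],
    [0,0,0,0,1],
    [0,0,0,0,1],
  ],
  newtons=35,
)

```text
time: 7.4
tool_pos: [0.49, 0.3788, 0.0093]
tool_rot: [-3.141, -0.0, -0.235]
contact_force: [0.5, 0.4, 0.0]
opening: 0.0403
grip_force: 0.0
```

Request:
move_arm(
  rows=[
    [0,0,0,0,1],
    [0,0,0,0,1],
    [0,0,0,0,1],
    [0,0,0,0,1],
    [0,0,0,0,1],
  ],
)

```text
time: 7.9
tool_pos: [0.4899, 0.3787, 0.0089]
tool_rot: [3.141, 0.0, -0.235]
contact_force: [0.3, -0.6, 0.9]
opening: 0.002
grip_force: 0.0
```

Closed on nothing. I need to look.

Run:
```python
from h import *
s=monitor.observe(); im=vision.read_camera('wrist')[:,:,::-1].copy(); t=vision.read_camera('top')[:,:,::-1]; sc=vision.read_camera('scene')[:,:,::-1]
print(s['tool_pos'],s['opening'],s['grip_force'])
a=cv2.resize(im,(400,300)); b=cv2.resize(sc[200:320,180:340],(400,300),interpolation=cv2.INTER_CUBIC)
c=cv2.resize(t[150:280,150:320],(400,300),interpolation=cv2.INTER_CUBIC)
cv2.imwrite('pics/w3.png',np.vstack([np.hstack([a,b]),np.hstack([c,c*0])]))
```

```text
[0.4899 0.3787 0.0089] 0.001955989766581781 0.0
```

View pics/w3.png

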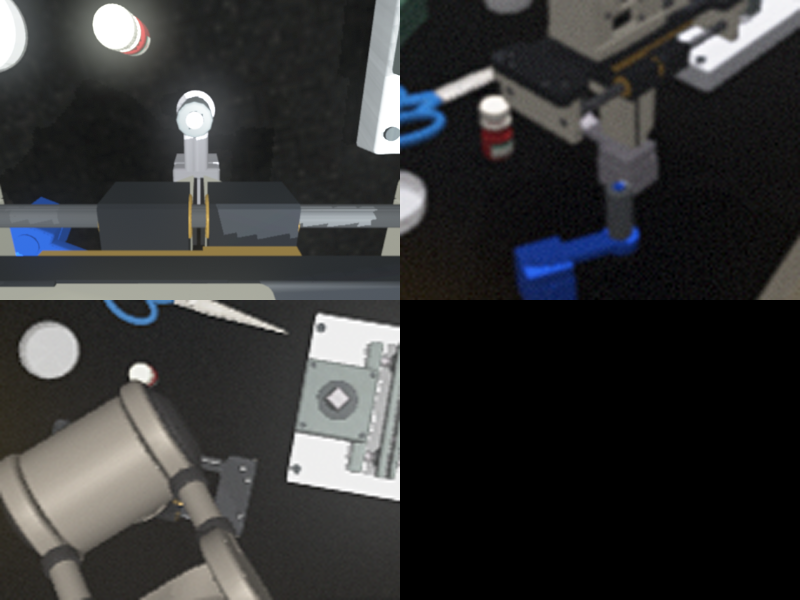

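The hub and grip are where predicted, and the scene crop (upper right) shows the shut fingers ending above the hub top, near (645,140). In w1 the fingertip corners at (180,250) also triangulate about 35 mm short of the nominal TCP. So the tips seem to sit higher than the reported TCP. I'll feel for it gently.

Request:
move_arm(
  rows=[
    [0,0,-2,0,1],
    [0,0,-2,0,1],
    [0,0,-1,0,1],
    [0,0,0,0,1],
  ],
)

```text
time: 8.45
tool_pos: [0.4904, 0.3789, 0.0083]
tool_rot: [-3.14, -0.002, -0.235]
contact_force: [-7.6, -5.9, 28.6]
opening: 0.0009
grip_force: 14.5
```

Run:
```python
from h import *
s=monitor.observe(); print(s['tool_pos'],s['tool_rot'],s['contact_force'],s['qpos'])
im=vision.read_camera('wrist')[:,:,::-1].copy(); sc=vision.read_camera('scene')[:,:,::-1]
K,T=cam('scene'); print(proj(K,T,[s['tool_pos'],np.array(s['tool_pos'])+[0,0,.035],[.4896,.3787,.036],[.4896,.3787,0]]))
b=cv2.resize(sc[210:290,225:325],(750,600),interpolation=cv2.INTER_CUBIC)
cv2.imwrite('pics/s4.png',b)
```

```text
[0.4904 0.3789 0.0083] [-3.1401 -0.002  -0.2349] [-7.6337 -5.8953 28.6421] [ 0.5345  0.7057  1.4697 -0.0004  0.9637  2.3404]
[[270.3009 267.8046]
 [269.838  253.3348]
 [270.3558 256.4483]
 [270.8185 271.1935]]
```

View pics/s4.png

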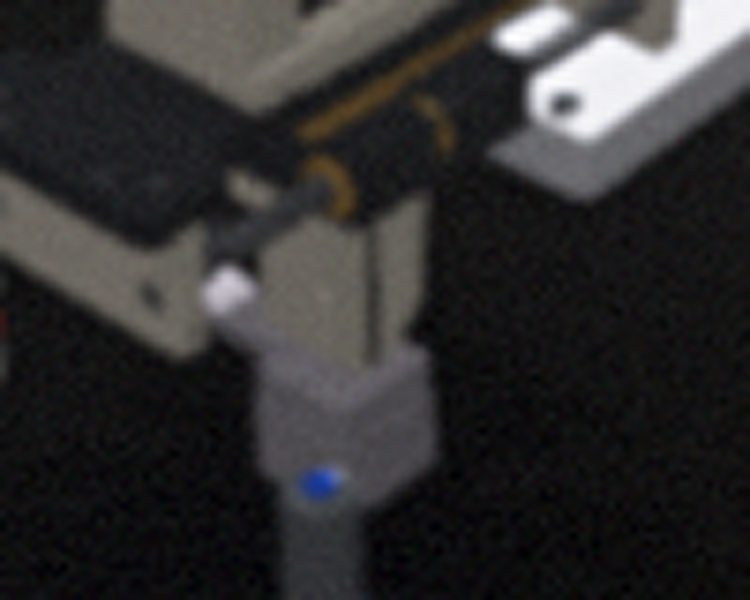

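Contact came at reported z ≈ 8.4 mm with the tips on the 36 mm hub top, so the real tips are about 27.5 mm behind the reported TCP. I'll use that offset from here on. First I'll check the body's clearance.

Run:
```python
from h import *
K,T=cam('scene')
for sx in(-1,1):
  x=np.array([.972,-.234])*.0375*sx
  for z in(.05,.06,.074,.09,.102):
    p=np.array([.4904,.3789])+.095*np.array([.234,.972])+x
    u=proj(K,T,[[*p,z]])[0]; print(sx,z,(u-[225,210])*7.5)
```

```text
-1 0.05 [162.4282 557.6071]
-1 0.06 [160.103  523.8021]
-1 0.074 [156.7935 475.6882]
-1 0.09 [152.9318 419.5454]
-1 0.102 [149.9782 376.6055]
1 0.05 [-51.766  417.7798]
1 0.06 [-55.3543 384.9069]
1 0.074 [-60.4568 338.1617]
1 0.09 [-66.404  283.6783]
1 0.102 [-70.9477 242.0526]
```

Request:
move_arm(
  rows=[
    [0,0,4,0,-1],
    [0,0,8,0,-1],
    [0,0,0,0,-1],
    [0,0,0,0,-1],
    [0,0,0,0,-1],
    [0,0,0,0,-1],
    [0,0,0,0,-1],
    [0,0,0,0,-1],
    [0,0,0,0,-1],
  ],
)

```text
time: 9.45
tool_pos: [0.4899, 0.3787, 0.0158]
tool_rot: [3.141, 0.0, -0.235]
contact_force: [0.6, -0.7, -0.3]
opening: 0.0679
grip_force: 0.0
```

Everything on the gripper (tips and body) sits 27.5 mm higher than reported, and x, y agree. Wait for it to open, go down with real tips at 8 mm, and close.

Request:
move_arm(
  rows=[
    [0,0,0,0,-1],
    [0,0,0,0,-1],
    [0,0,-15,0,-1],
    [0,0,-12,0,-1],
    [0,0,-8,0,-1],
    [0,0,0,0,0],
    [0,0,0,0,1],
    [0,0,0,0,1],
    [0,0,0,0,1],
    [0,0,0,0,1],
    [0,0,0,0,1],
    [0,0,0,0,1],
  ],
  newtons=35,
)

```text
time: 10.65
tool_pos: [0.49, 0.3787, -0.0189]
tool_rot: [-3.141, -0.0, -0.235]
contact_force: [-0.3, 0.0, -0.7]
opening: 0.0404
grip_force: 0.0
```

Request:
move_arm(
  rows=[
    [0,0,0,0,1],
    [0,0,0,0,1],
    [0,0,0,0,1],
    [0,0,0,0,1],
  ],
)

```text
time: 11.05
tool_pos: [0.49, 0.3789, -0.0189]
tool_rot: [-3.141, -0.0, -0.235]
contact_force: [0.3, 0.6, 0.8]
opening: 0.0319
grip_force: 35.0
```

Gripped: opening 31.9 mm, 35 N. Lift, turn about 36° clockwise to the nearer 90° alternative (about -50°) and look at the spindle.

Request:
move_arm(
  rows=[
    [0,0,10,0,1],
    [0,0,40,0,1],
    [0,0,45,0,1],
    [0,0,45,0,1],
    [30,-22,5,-0.127,1],
    [30,-22,0,-0.127,1],
    [30,-22,0,-0.127,1],
    [30,-22,0,-0.127,1],
    [30,-22,0,-0.127,1],
    [0,0,0,0,1],
    [0,0,0,0,1],
    [0,0,0,0,1],
  ],
)

```text
time: 12.25
tool_pos: [0.6388, 0.2692, 0.1257]
tool_rot: [3.14, 0.001, -0.869]
contact_force: [1.2, 0.1, -3.3]
opening: 0.0316
grip_force: 35.0
```

Run:
```python
from h import *
s=monitor.observe(); im=vision.read_camera('wrist')[:,:,::-1].copy()
print(s['tool_pos'],s['tool_rot'],s['opening'],s['grip_force'])
K,T=cam('wrist',s); u=proj(K,T,[[.564,.2025,.086]])[0]; print(u)
import json; json.dump({k:list(map(float,s[k])) for k in('tool_pos','tool_rot')},open('pics/w5.json','w'))
cv2.imwrite('pics/w5.png',im)
c=u.astype(int); x0,y0=c[0]-30,c[1]-30; print(x0,y0)
b=cv2.resize(im[y0:y0+60,x0:x0+60],(480,480),interpolation=cv2.INTER_CUBIC)
a=cv2.resize(im[60:330,190:370],(320,480))
cv2.imwrite('pics/crop5.png',np.hstack([b,a]))
```

```text
[0.6388 0.2692 0.1257] [ 3.1403  0.001  -0.8688] 0.03162689275377515 34.999659955501556
[424.1144 220.8302]
394 190
```

View pics/crop5.png

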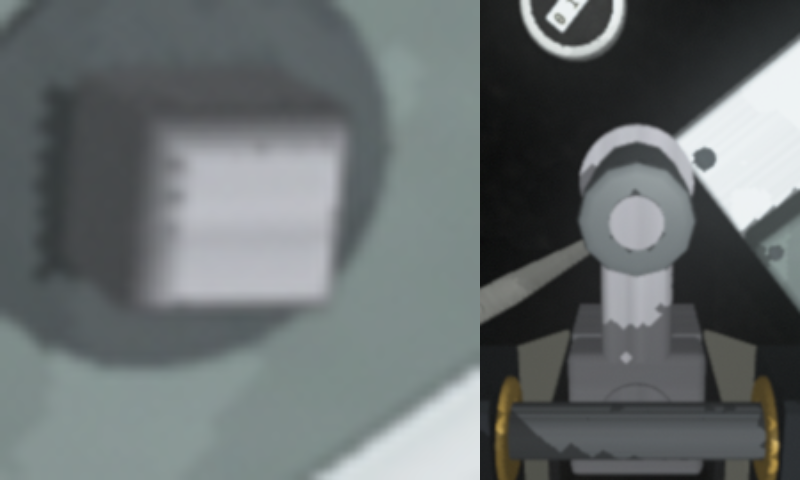

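Crop: the square shows upright in the wrist frame. Its right edge slopes from (348,122) to (328,303), exactly the perspective slope expected for alignment, so the tool yaw already matches the square within about 1°. Computing its centre from the near silhouette edges (taper base, z = 81 mm).

Run:
```python
from h import *
import json
s=json.load(open('pics/w5.json')); K,T=cam('wrist',s); y=s['tool_rot'][2]
ex=np.array([np.cos(y),np.sin(y)]); ey=np.array([np.sin(y),-np.cos(y)])  # tool x (image up), tool y (image right)
f=lambda c:np.array(c)/8+[394-.44,190-.44]
br=ray(K,T,f((328,303)),.081)[0,:2]; print('centre from BR',br-.009*ey+.009*ex)
tr=ray(K,T,f((348,122)),.081)[0,:2]; bl=ray(K,T,f((140,303)),.081)[0,:2]
print('right len',np.linalg.norm(tr-br),'bottom len',np.linalg.norm(bl-br))
print('ang right',np.arctan2(*(tr-br)[::-1])-y,'ang bottom',np.arctan2(*(br-bl)[::-1])-np.arctan2(ey[1],ey[0]))
# circular collar: fit ellipse on plane z=.066 is partly hidden; bottom-left extents as check
g=f((160,366));print('collar bottom pt',ray(K,T,g,.066)[0,:2])
c=br-.009*ey+.009*ex
print('TCP now',s['tool_pos'],'shift mm for crank axis on spindle',(c+.0008*ex-np.array(s['tool_pos'][:2]))*1e3)
```

```text
centre from BR [0.5649 0.1998]
right len 0.016218641249266433 bottom len 0.01630219313543624
ang right 0.017418884109100086 ang bottom -0.0003347596957876675
collar bottom pt [0.5509 0.2144]
TCP now [0.6388350507235137, 0.2691976071387696, 0.12572497362914262] shift mm for crank axis on spindle [-73.383  -69.9645]
```

Request:
move_arm(
  rows=[
    [-18,-17,0,0,1],
    [-18,-17,0,0,1],
    [-18,-17,-10,0,1],
    [-18,-17,-20,0,1],
    [-2,-1,-15,0,1],
    [0,0,-5,0,1],
    [0,0,0,0,1],
    [0,0,0,0,1],
    [0,0,0,0,1],
  ],
)

```text
time: 13.2
tool_pos: [0.5667, 0.2004, 0.0768]
tool_rot: [-3.14, -0.001, -0.869]
contact_force: [0.4, -0.6, -3.0]
opening: 0.032
grip_force: 35.0
```

Request:
move_arm(
  rows=[
    [-1.5,-0.5,-3,0,1],
    [0,0,-3,0,1],
    [0,0,-2,0,1],
    [0,0,-2,0,1],
    [0,0,-2,0,1],
    [0,0,-2,0,1],
    [0,0,0,0,1],
  ],
)

```text
time: 13.9
tool_pos: [0.5652, 0.1995, 0.0622]
tool_rot: [-3.14, -0.001, -0.87]
contact_force: [2.7, 2.0, -1.8]
opening: 0.0317
grip_force: 35.0
```

Request:
move_arm(
  rows=[
    [0.3,0.3,-1.5,0,1],
    [0,0,-1.5,0,1],
    [0,0,-1.5,0,1],
    [0,0,0,0,1],
    [0,0,0,0,1],
  ],
)

```text
time: 14.4
tool_pos: [0.5654, 0.2, 0.0575]
tool_rot: [-3.14, -0.0, -0.87]
contact_force: [4.2, 3.7, -1.8]
opening: 0.0319
grip_force: 35.0
```

It's past the taper with little vertical force, so it's in the socket. Ease sideways and continue down.

Request:
move_arm(
  rows=[
    [0.5,0.4,-2,0,1],
    [0,0,-2,0,1],
    [0,0,-2,0,1],
    [0,0,-1.5,0,1],
    [0,0,0,0,1],
  ],
)

```text
time: 14.9
tool_pos: [0.5655, 0.2, 0.0497]
tool_rot: [-3.141, -0.0, -0.87]
contact_force: [5.0, 3.7, -3.3]
opening: 0.0319
grip_force: 35.0
```

Request:
move_arm(
  rows=[
    [0.4,0.3,-1,0,1],
    [0,0,-1,0,1],
    [0,0,-1,0,1],
    [0,0,-1,0,1],
    [0,0,0,0,1],
  ],
)

```text
time: 15.4
tool_pos: [0.5655, 0.2001, 0.047]
tool_rot: [3.142, -0.0, -0.87]
contact_force: [-0.2, 1.8, 7.5]
opening: 0.0321
grip_force: 35.0
```

Seated: contact at reported z 47 mm, as predicted (47.1). Let go (half open only, clear of the jaw), rise straight up, then go over to the grip.

Request:
move_arm(
  rows=[
    [0,0,1,0,0],
    [0,0,0,0,0],
    [0,0,0,0,0],
    [0,0,0,0,0],
    [0,0,0,0,0],
    [0,0,5,0,0],
    [0,0,15,0,0],
    [0,0,30,0,0],
    [0,0,30,0,0],
    [0,0,10,0,0],
    [0,0,0,0,0],
    [0,0,0,0,0],
  ],
)

```text
time: 16.6
tool_pos: [0.5649, 0.2001, 0.1359]
tool_rot: [3.14, 0.001, -0.87]
contact_force: [0.8, 0.3, -1.0]
opening: 0.0455
grip_force: 0.0
```

Run:
```python
from h import *
s=monitor.observe(); im=vision.read_camera('wrist')[:,:,::-1].copy(); t=vision.read_camera('top')[:,:,::-1]
K,T=cam('wrist',s); print(s['tool_pos'],s['tool_rot'][2],s['opening'])
e=np.array([np.cos(-.87),np.sin(-.87)]); o=np.array([.565,.2007])
print(proj(K,T,[[*o,.102],[*(o+.055*e),.143],[*(o+.055*e),.103]]))
cv2.imwrite('pics/w6.png',im); cv2.imwrite('pics/t6.png',t)
```

```text
[0.5649 0.2001 0.1359] -0.8702028110650972 0.04551407531923391
[[274.7308 227.9373]
 [274.0311 150.383 ]
 [274.5319 143.5054]]
```

View pics/w6.png

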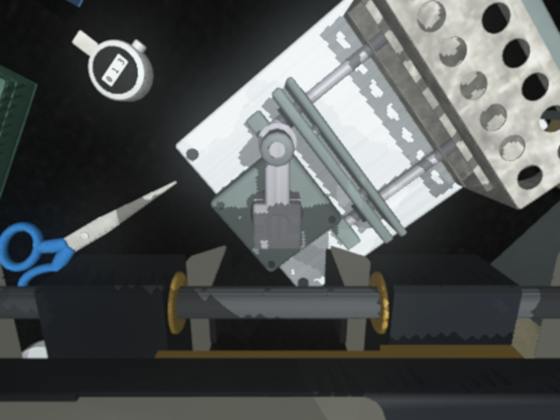

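The wrist view shows the crank seated, grip top at (277,148) (predicted (274,150)). The jaw is at (330,160) and the carrier upper right. Move over the grip, go down, and close.

Request:
move_arm(
  rows=[
    [18,-22,0,0,0],
    [17,-21,0,0,0],
    [0,0,-20,0,0],
    [0,0,-20,0,0],
    [0,0,-10,0,0],
    [0,0,-4,0,0],
    [0,0,0,0,1],
    [0,0,0,0,1],
    [0,0,0,0,1],
    [0,0,0,0,1],
    [0,0,0,0,1],
    [0,0,0,0,1],
  ],
  newtons=40,
)

```text
time: 17.9
tool_pos: [0.6011, 0.1573, 0.0836]
tool_rot: [-3.14, -0.001, -0.87]
contact_force: [0.3, 0.8, 1.7]
opening: 0.0169
grip_force: 40.0
```

Request:
move_arm(
  rows=[
    [0,0,0,0,1],
    [0,0,0,0,1],
  ],
)

```text
time: 18.1
tool_pos: [0.6011, 0.1572, 0.0835]
tool_rot: [-3.141, -0.001, -0.87]
contact_force: [1.0, 0.0, 4.5]
opening: 0.0172
grip_force: 40.0
```

Run:
```python
from h import *
s=monitor.observe(); p=np.array(s['tool_pos'][:2])
c=np.array([.565,.2007]); d=p-c; a=np.arctan2(d[1],d[0]); print(p,s['opening'],s['grip_force'],np.linalg.norm(d),a)
# 20 deg clockwise steps, mm
th=np.arctan2(d[1],d[0])-np.radians(20)*np.arange(0,19)
P=c*1e3+55*np.c_[np.cos(th),np.sin(th)]
print(np.round(np.diff(P,axis=0),1).tolist())
```

```text
[0.6011 0.1572] 0.01722534042780466 40.000829100608826 0.05651855738235311 -0.8776891442461133
[[-16.6, -9.5], [-18.8, -3.2], [-18.8, 3.4], [-16.5, 9.6], [-12.2, 14.7], [-6.4, 18.0], [0.1, 19.1], [6.6, 17.9], [12.4, 14.6], [16.6, 9.5], [18.8, 3.2], [18.8, -3.4], [16.5, -9.6], [12.2, -14.7], [6.4, -18.0], [-0.1, -19.1], [-6.6, -17.9], [-12.4, -14.6]]
```

Request:
move_arm(
  rows=[
    [-8.5,-4,0,0,1],
    [-8.5,-5,0,0,1],
    [-18.8,-3.2,0,0,1],
    [-18.8,3.4,0,0,1],
    [-16.5,9.6,0,0,1],
    [-12.2,14.7,0,0,1],
    [0,0,0,0,1],
  ],
)

```text
time: 18.8
tool_pos: [0.5177, 0.1736, 0.0835]
tool_rot: [-3.138, -0.002, -0.869]
contact_force: [4.1, 0.7, -0.2]
opening: 0.017
grip_force: 40.0
```

Request:
move_arm(
  rows=[
    [-6.4,18,0,0,1],
    [0.1,19.1,0,0,1],
    [6.6,17.9,0,0,1],
    [12.4,14.6,0,0,1],
    [16.6,9.5,0,0,1],
    [18.8,3.2,0,0,1],
    [18.8,-3.4,0,0,1],
    [16.5,-9.6,0,0,1],
    [12.2,-14.7,0,0,1],
    [6.4,-18,0,0,1],
    [-0.1,-19.1,0,0,1],
    [-6.6,-17.9,0,0,1],
  ],
)

```text
time: 20.0
tool_pos: [0.614, 0.173, 0.0836]
tool_rot: [-3.137, -0.0, -0.87]
contact_force: [1.7, 6.2, 2.1]
opening: 0.0172
grip_force: 40.0
```

Run:
```python
from h import *
s=monitor.observe(); d=np.array(s['tool_pos'][:2])-[.565,.2007]; print(np.linalg.norm(d),np.degrees(np.arctan2(d[1],d[0])),s['contact_force'])
t0=cv2.imread('pics/t6.png'); t=vision.read_camera('top')[:,:,::-1]; cv2.imwrite('pics/t7.png',t)
K,T=cam('top')
b=np.hstack([cv2.resize(x[145:255,265:400],(400,326),interpolation=cv2.INTER_CUBIC) for x in (cv2.imread('pics/top0.png'),t)]); cv2.imwrite('pics/c7.png',b)
```

```text
0.056283138953696965 -29.483249243869317 [1.6924 6.2077 2.0516]
```

Tracking is clean: angle -29.5° against -30.3° expected, tangential about 6 N, which is spindle friction. Continue to roughly 680°.

Request:
move_arm(
  rows=[
    [-12.4,-14.6,0,0,1],
    [-16.6,-9.5,0,0,1],
    [-18.8,-3.2,0,0,1],
    [-18.8,3.4,0,0,1],
    [-16.5,9.6,0,0,1],
    [-12.2,14.7,0,0,1],
    [-6.4,18,0,0,1],
    [0.1,19.1,0,0,1],
    [6.6,17.9,0,0,1],
    [12.4,14.6,0,0,1],
    [16.6,9.5,0,0,1],
    [18.8,3.2,0,0,1],
  ],
)

```text
time: 21.25
tool_pos: [0.5628, 0.256, 0.0833]
tool_rot: [3.137, 0.003, -0.869]
contact_force: [-6.8, -2.1, 8.2]
opening: 0.0172
grip_force: 40.0
```

Request:
move_arm(
  rows=[
    [18.8,-3.4,0,0,1],
    [16.5,-9.6,0,0,1],
    [12.2,-14.7,0,0,1],
    [6.4,-18,0,0,1],
  ],
)

```text
time: 21.65
tool_pos: [0.6201, 0.2117, 0.0837]
tool_rot: [-3.138, 0.001, -0.869]
contact_force: [-0.6, 6.7, 4.0]
opening: 0.017
grip_force: 40.0
```

```bash
cat > f.py <<'E'
from h import *
def feel(n=6):
    F=[]
    for i in range(n):
        vision.read_camera('wrist'); s=monitor.observe(); F.append(s['contact_force'])
    d=np.array(s['tool_pos'][:2])-[.565,.2007]; th=np.arctan2(d[1],d[0])
    F=np.array(F); ft=-(F[:,:2]@[np.sin(th),-np.cos(th)]); fr=F[:,:2]@[np.cos(th),np.sin(th)]
    print('t',round(s['time'],2),'ang',round(np.degrees(th),1),'r',round(np.hypot(*d)*1e3,1),'z',s['tool_pos'][2],'resist',ft.mean().round(2),'sd',ft.std().round(2),'radial',fr.mean().round(2),'Fz',F[:,2].mean().round(1))
    return th
if __name__=='__main__':
    feel()
    im=vision.read_camera('wrist')[:,:,::-1]; cv2.imwrite('pics/w8.png',im)
E
python3 f.py
```

```text
t 21.95 ang 9.0 r 55.9 z 0.08371677845336367 resist 1.49 sd 1.65 radial 3.96 Fz 5.3
```

Run:
```python
from h import *
w=cv2.imread('pics/w8.png'); s=vision.read_camera('scene')[:,:,::-1]; t=vision.read_camera('top')[:,:,::-1]
cv2.imwrite('pics/s8.png',s);cv2.imwrite('pics/t8.png',t)
a=cv2.resize(w,(400,300)); b=cv2.resize(s[130:250,230:390],(400,300),interpolation=cv2.INTER_CUBIC); c=cv2.resize(t[145:250,265:405],(400,300),interpolation=cv2.INTER_CUBIC)
d=cv2.resize(w[0:210,280:560],(400,300),interpolation=cv2.INTER_CUBIC)
cv2.imwrite('pics/m8.png',np.vstack([np.hstack([a,b]),np.hstack([d,c])]))
x=monitor.observe(); print(x['tool_pos'],x['tool_rot'])
```

```text
[0.6202 0.2095 0.0837] [-3.1396 -0.0018 -0.8699]
```

View pics/m8.png

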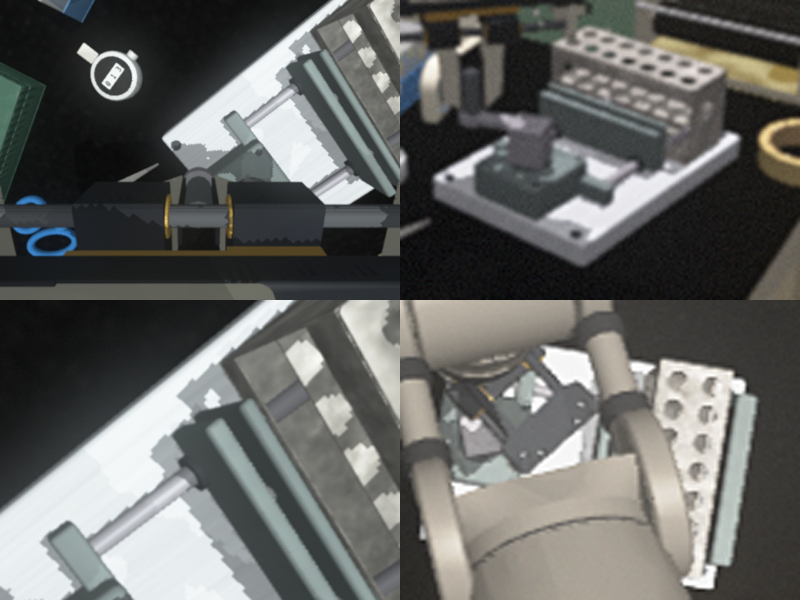

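The montage shows the jaw bars still a little short of the carrier (lower-left crop: jaw front top edge (245,400), carrier face (235,365)–(400,590)), and the crank fully down (upper right). From the top view I'll work out how far is left.

Run:
```python
from h import *
K,T=cam('top')
f=lambda c:(np.array(c)-[400,0])/4+[265-.4,150-.4]
g=lambda c:(np.array(c)-[400,300])/2.857+[265-.3,145-.3]
A=ray(K,T,[f((480,22)),f((430,312))],.03)[:,:2]; ex=(A[0]-A[1]);print('plate x len',np.linalg.norm(ex));ex/=np.linalg.norm(ex)
ey=np.array([-ex[1],ex[0]]); c=np.array([.5648,.2005]); print('yaw',np.degrees(np.arctan2(ex[1],ex[0])))
yy=lambda p,z:((ray(K,T,p,z)[:,:2]-c)@ey*1e3).round(1)
print('plate end',yy([f((480,22)),f((430,312))],.03))
print('jaw face start',yy([f((648,75)),f((610,308))],.078))
print('carrier near top edge',yy([f((765,65)),f((720,350))],.11))
print('carrier far top edge now',yy([g((732,370))],.11))
print('fixed jaw face',yy([g((738,395)),g((712,562))],.085))
print('carrier near top now',yy([g((660,360))],.11))
```

```text
plate x len 0.17796879334091634
yaw -11.094875993233568
plate end [35.6 35.6]
jaw face start [-66.2 -66.6]
carrier near top edge [-127.2 -128. ]
carrier far top edge now [-183.6]
fixed jaw face [-196.5 -196.9]
carrier near top now [-126.9]
```

Numbers agree with the model: the fixed jaw face is at -196.7 mm (nominal -197.4). The carrier's near face is at -127.5, so its gap to the fixed jaw is 13 mm. Total travel is about 73.8 mm ≈ 3.07 turns (1107°), and 660° is done. Wind to 1000°, then feel in small steps.

Request:
move_arm(
  rows=[
    [-0.1,-19.1,0,0,1],
    [-6.6,-17.9,0,0,1],
    [-12.4,-14.6,0,0,1],
    [-16.6,-9.5,0,0,1],
    [-18.8,-3.2,0,0,1],
    [-18.8,3.4,0,0,1],
    [-16.5,9.6,0,0,1],
    [-12.2,14.7,0,0,1],
    [-6.4,18,0,0,1],
    [0.1,19.1,0,0,1],
    [6.6,17.9,0,0,1],
    [12.4,14.6,0,0,1],
  ],
)

```text
time: 23.3
tool_pos: [0.5276, 0.2414, 0.0831]
tool_rot: [3.135, -0.0, -0.869]
contact_force: [-2.6, -8.5, 7.5]
opening: 0.0172
grip_force: 40.0
```

Request:
move_arm(
  rows=[
    [16.6,9.5,0,0,1],
    [18.8,3.2,0,0,1],
    [18.8,-3.4,0,0,1],
    [16.5,-9.6,0,0,1],
    [12.2,-14.7,0,0,1],
    [0,0,0,0,1],
  ],
)

```text
time: 23.9
tool_pos: [0.614, 0.2277, 0.0836]
tool_rot: [-3.139, 0.0, -0.871]
contact_force: [2.9, 4.5, 6.2]
opening: 0.0171
grip_force: 40.0
```

Run:
```python
from f import *
th=feel(10)
c=np.array([565,200.7]); t=th-np.radians(4)*np.arange(0,46); P=c+55.5*np.c_[np.cos(t),np.sin(t)]
print(np.round(np.diff(P,axis=0),1).tolist())
```

```text
t 24.4 ang 29.5 r 55.8 z 0.08369734802428849 resist 0.87 sd 0.48 radial 4.92 Fz 5.1
[[1.8, -3.4], [1.5, -3.6], [1.3, -3.7], [1.0, -3.7], [0.8, -3.8], [0.5, -3.8], [0.2, -3.9], [-0.0, -3.9], [-0.3, -3.9], [-0.6, -3.8], [-0.8, -3.8], [-1.1, -3.7], [-1.4, -3.6], [-1.6, -3.5], [-1.8, -3.4], [-2.1, -3.3], [-2.3, -3.1], [-2.5, -2.9], [-2.7, -2.8], [-2.9, -2.6], [-3.1, -2.4], [-3.2, -2.1], [-3.4, -1.9], [-3.5, -1.7], [-3.6, -1.4], [-3.7, -1.2], [-3.8, -0.9], [-3.8, -0.6], [-3.9, -0.4], [-3.9, -0.1], [-3.9, 0.2], [-3.8, 0.4], [-3.8, 0.7], [-3.8, 1.0], [-3.7, 1.2], [-3.6, 1.5], [-3.5, 1.7], [-3.3, 2.0], [-3.2, 2.2], [-3.0, 2.4], [-2.9, 2.6], [-2.7, 2.8], [-2.5, 3.0], [-2.3, 3.2], [-2.0, 3.3]]
```

Request:
move_arm(
  rows=[
    [1.8,-3.4,0,0,1],
    [1.5,-3.6,0,0,1],
    [1.3,-3.7,0,0,1],
    [1.0,-3.7,0,0,1],
    [0.8,-3.8,0,0,1],
    [0.5,-3.8,0,0,1],
    [0.2,-3.9,0,0,1],
    [0,-3.9,0,0,1],
  ],
)

```text
time: 25.2
tool_pos: [0.621, 0.1996, 0.0838]
tool_rot: [-3.137, -0.0, -0.869]
contact_force: [4.6, 6.7, 4.4]
opening: 0.017
grip_force: 40.0
```

Request:
move_arm(
  rows=[
    [-0.3,-3.9,0,0,1],
    [-0.6,-3.8,0,0,1],
  ],
)

```text
time: 25.4
tool_pos: [0.6203, 0.1916, 0.0838]
tool_rot: [-3.137, -0.001, -0.87]
contact_force: [5.9, 5.6, 3.5]
opening: 0.0171
grip_force: 40.0
```

Request:
move_arm(
  rows=[
    [-0.8,-3.8,0,0,1],
    [-1.1,-3.7,0,0,1],
  ],
)

```text
time: 25.6
tool_pos: [0.6184, 0.1839, 0.0838]
tool_rot: [-3.137, -0.001, -0.87]
contact_force: [5.9, 5.1, 3.5]
opening: 0.0177
grip_force: 40.0
```

Request:
move_arm(
  rows=[
    [-1.4,-3.6,0,0,1],
    [-1.6,-3.5,0,0,1],
  ],
)

```text
time: 25.8
tool_pos: [0.6155, 0.1766, 0.0838]
tool_rot: [-3.137, -0.001, -0.87]
contact_force: [5.8, 4.4, 3.5]
opening: 0.0172
grip_force: 40.0
```

Moving resistance sits at a steady 6.5 ± 0.15 N. Tightening should show as about +1.1 N per 8°.

Request:
move_arm(
  rows=[
    [-1.8,-3.4,0,0,1],
    [-2.1,-3.3,0,0,1],
  ],
)

```text
time: 26.0
tool_pos: [0.6116, 0.1697, 0.0837]
tool_rot: [-3.138, -0.001, -0.87]
contact_force: [6.4, 3.4, 2.8]
opening: 0.0174
grip_force: 40.0
```

Request:
move_arm(
  rows=[
    [-2.3,-3.1,0,0,1],
    [-2.5,-2.9,0,0,1],
  ],
)

```text
time: 26.2
tool_pos: [0.6069, 0.1637, 0.0837]
tool_rot: [-3.137, -0.001, -0.87]
contact_force: [6.2, 5.2, 2.6]
opening: 0.0175
grip_force: 40.0
```

Resistance computes to 6.4 and then 8.0 N, so it's starting to tighten. One single 4° step.

Request:
move_arm(
  rows=[
    [-2.7,-2.8,0,0,1],
  ],
)

```text
time: 26.3
tool_pos: [0.6043, 0.161, 0.0837]
tool_rot: [-3.137, -0.001, -0.87]
contact_force: [5.8, 4.2, 3.5]
opening: 0.0169
grip_force: 40.0
```

Request:
move_arm(
  rows=[
    [-2.9,-2.6,0,0,1],
  ],
)

```text
time: 26.4
tool_pos: [0.6015, 0.1584, 0.0838]
tool_rot: [-3.137, -0.002, -0.87]
contact_force: [7.5, 4.8, 1.9]
opening: 0.0174
grip_force: 40.0
```

Request:
move_arm(
  rows=[
    [-3.1,-2.4,0,0,1],
  ],
)

```text
time: 26.5
tool_pos: [0.5986, 0.1561, 0.0837]
tool_rot: [-3.136, -0.002, -0.87]
contact_force: [7.6, 5.0, 2.9]
opening: 0.0172
grip_force: 40.0
```

Resistance trend 6.4 → 8.0 → 7.1 → 8.8 → 9.1 N, i.e. about +2.6 N, which fits roughly 37 N clamping from a touch near 1064°. I'll check with a numeric image comparison that the carrier has reached the fixed jaw.

Run:
```python
from f import *
feel(4)
t8=cv2.imread('pics/t8.png'); t=vision.read_camera('top')[:,:,::-1].copy(); cv2.imwrite('pics/t9.png',t)
K,T=cam('top'); e=np.radians(-11.1); ex=np.array([np.cos(e),np.sin(e)]); ey=np.array([-ex[1],ex[0]]); c=np.array([.5648,.2005])
ys=np.arange(-212,-118,2)
for x in (50,62):
    # profile along platform y at the carrier's top height
    u=proj(K,T,np.c_[c+np.array([ex*x*1e-3+ey*y*1e-3 for y in ys]),np.full(len(ys),.11)]).astype(np.float32)
    for n,i in(('before',t8),('now',t)):
        v=cv2.remap(i,u[None,:,0],u[None,:,1],cv2.INTER_LINEAR)[0]
        print(x,n,[(int(y),int(p[2]),int(p[2])-int(p[0])) for y,p in zip(ys,v)])
```

```text
t 26.7 ang -53.5 r 55.8 z 0.08366550900417642 resist 7.47 sd 0.28 radial 0.72 Fz 2.6
50 before [(-212, 57, 3), (-210, 55, 4), (-208, 73, 2), (-206, 122, -2), (-204, 168, -4), (-202, 182, -4), (-200, 180, -5), (-198, 178, -5), (-196, 181, -4), (-194, 177, -3), (-192, 148, -2), (-190, 95, 1), (-188, 61, 5), (-186, 90, 7), (-184, 179, 13), (-182, 234, 12), (-180, 234, 11), (-178, 232, 11), (-176, 226, 11), (-174, 212, 14), (-172, 166, 14), (-170, 123, 10), (-168, 134, 10), (-166, 159, 10), (-164, 209, 13), (-162, 231, 10), (-160, 225, 11), (-158, 222, 13), (-156, 222, 13), (-154, 224, 12), (-152, 224, 13), (-150, 220, 14), (-148, 200, 13), (-146, 156, 13), (-144, 118, 9), (-142, 121, 9), (-140, 138, 9), (-138, 174, 11), (-136, 209, 13), (-134, 223, 13), (-132, 220, 15), (-130, 223, 14), (-128, 189, 14), (-126, 125, 9), (-124, 126, 8), (-122, 119, 8), (-120, 95, 4)]
50 now [(-212, 55, 4), (-210, 54, 5), (-208, 73, 3), (-206, 122, -2), (-204, 168, -4), (-202, 182, -4), (-200, 178, -4), (-198, 166, -5), (-196, 182, 7), (-194, 218, 11), (-192, 233, 11), (-190, 229, 12), (-188, 204, 16), (-1
[... 1452 characters left out ...]
-202, 187, -5), (-200, 185, -4), (-198, 182, -4), (-196, 205, 4), (-194, 227, 11), (-192, 230, 11), (-190, 232, 10), (-188, 223, 12), (-186, 202, 14), (-184, 194, 13), (-182, 194, 17), (-180, 158, 18), (-178, 173, 21), (-176, 178, 21), (-174, 181, 21), (-172, 183, 21), (-170, 183, 22), (-168, 181, 21), (-166, 179, 21), (-164, 174, 21), (-162, 169, 20), (-160, 160, 18), (-158, 153, 17), (-156, 145, 15), (-154, 133, 15), (-152, 109, 11), (-150, 84, 6), (-148, 73, 3), (-146, 74, 5), (-144, 102, 8), (-142, 151, 13), (-140, 153, 13), (-138, 126, 11), (-136, 115, 8), (-134, 113, 7), (-132, 108, 7), (-130, 109, 9), (-128, 110, 10), (-126, 111, 12), (-124, 113, 12), (-122, 118, 12), (-120, 119, 12)]
```

The carrier moved 11.5 mm and its far edge now sits on the fixed jaw face (-196 mm), with no gap left. The static resistance also stays at 7.5 N (it was about 1 N when loose). It's tight. Relax, release, and lift clear.

Request:
move_arm(
  rows=[
    [0.6,0.4,0,0,1],
    [0,0,0,0,0],
    [0,0,0,0,0],
    [0,0,0,0,0],
    [0,0,0,0,0],
    [0,0,0,0,0],
    [0,0,0,0,0],
    [0,0,10,0,0],
    [0,0,30,0,0],
    [0,0,40,0,0],
    [0,0,40,0,0],
    [0,0,0,0,0],
  ],
)

```text
time: 27.95
tool_pos: [0.6005, 0.1555, 0.2105]
tool_rot: [-3.131, -0.007, -0.87]
contact_force: [-0.4, 0.4, 0.5]
opening: 0.0459
grip_force: 0.0
```

Run:
```python
from h import *
s=monitor.observe(); im=vision.read_camera('wrist')[:,:,::-1].copy(); cv2.imwrite('pics/w10.png',im)
K,T=cam('wrist',s); print(s['time'],s['tool_pos'],s['opening'],s['contact_force'])
c=np.array([.565,.2007]); th=np.radians(-53.5); e=np.array([np.cos(th),np.sin(th)])
u=proj(K,T,[[*(c+.055*e),.143],[*c,.102]]); print('predicted grip top, hub top',u)
x,y=u[0].astype(int); g=cv2.cvtColor(im,cv2.COLOR_BGR2GRAY)[max(0,y-50):y+50,x-50:x+50]
print('circles',cv2.HoughCircles(cv2.medianBlur(g,3),cv2.HOUGH_GRADIENT,1,20,param1=80,param2=18,minRadius=6,maxRadius=35), 'offset',x-50,max(0,y-50))
```

```text
27.95 [0.6005 0.1555 0.2105] 0.04593231953287995 [-0.3735  0.3989  0.5204]
predicted grip top, hub top [[278.7013 217.036 ]
 [275.0966 262.279 ]]
circles [[[49.5 48.5 20.8]
  [20.5 33.5 17.7]]] offset 228 167
```

The grip top is at (277.5,215.5) against a predicted (278.7,217.0), so the crank is still down and at the wound angle. The arm is clear, so I'm handing in.

```bash
python3 -c "
from cell import workorder
print(workorder.hand_in())"
```

```text
the job is handed in; nothing more can be done
None
```

Job handed in at about 28 s of the 72 s limit, with no verdict returned: crank seated on its collar and released, carrier clamped against the fixed jaw at an estimated 37 N (from the rise in grip force), arm clear.

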